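# Set the loupe over a specimen slide and lock its carriage

## Robot

A 6-joint arm with a two-finger parallel gripper is mounted at the origin on the work surface. World frame = base frame: x ahead of the robot, y to its left, z up, the work surface at z = 0. Lengths are in m, angles in rad, forces in N, time in s.
With the tool pointing down it reaches from about 0.275 to 0.825 m from the base axis. Payload 5.2 kg.
Tool frame: the origin (TCP) lies at the very end of the fingers, on their centre line; the grasp point (between the pads) lies 19 mm behind it; z points along the fingers, y is the line along which they close (so a half turn about z gives the same grasp; the last joint's range is limited). The gripper opens to 93 mm and grips with 3 to 60 N. Pads are 15 mm wide; open, the fingers measure 128 mm over their backs; the gripper's body (75 mm by 188 mm) begins 65 mm behind the grasp point.
Start: joints at [-0.203, 0.259, 1.535, -0, 1.348, -0.203], TCP at [0.55, 0, 0.219] pointing down, gripper open.
Joint ranges: [-3.14, 3.14], [-0.91, 2.08], [0.19, 2.58], [-1.22, 4.36], [0.22, 2.71], [-3.12, 3.12]. Speed limits (rad/s): [2.57, 2.57, 3.14, 3.14, 3.14, 3.14].

## Interface

Orientations are given as a rotation vector (axis times angle).
In Python, from cell import r gives the robot as it stands. Calls block until the motion is done:
- r.reach(position, orientation): joint-space move of the TCP to a pose.
- r.move_straight(position, feed=0.15, frame=None, max_force=None): straight line of the TCP; frame=None keeps the orientation; feed is the mean speed in m/s. With max_force (N) it stops when the force on the tool has changed by that much, and returns True; else False.
- r.set_joints(angles): joint-space move.
- r.grip(opening, grasp_force=None): finger opening in m; grasp_force is the grip in N (None keeps the last); returns when the fingers have stopped.
- r.wait(seconds).
- r.inverse_kinematics(position, orientation): joint angles nearest the present ones, or None.
- r.sense(): the state.
- r.grab_frame(name): name is "scene" or "side" or "wrist"; returns a dict with "color" (480x640x3 uint8, red, green, blue), "fx", "fy", "cx", "cy" (pixels), "R" (3x3) and "t" (3): a world point X has camera coordinates R X + t. Camera axes: x right, y down, z forward; pixel columns grow to the right and rows downward; lengths in m; the calibration is good to about 2 mm. The wrist camera is an equidistant fisheye: a pixel r from the principal point sees the ray r / f radians off the axis. A picture is of the moment at which its call begins. There is no depth.
A pose or a line that the arm cannot do raises r.Unreachable and nothing moves.
- r.sign_off(): hands the job in; it is judged then, once.
Trained networks look in a picture, given as the dict that the camera call returned (one of the last four; its "shot" number tells which), for a name from the list of things; names that differ only in an ending like _2 or _b are one class to them, and where a whole thing is asked for, a point or a joint stands for the part that bears it (a point fixed in the world has none). Each returns a list of dicts, best first, with "p" (0 to 1); they miss things now and then, are a little off and sometimes report something else, mostly with a low value. They report only what shows in the picture. A call takes as long as a camera call.
- r.silhouettes(picture, thing): "pixels" (480x640 bool, what is visible of it) and "rect" ([left, top, width, height] in pixels, round what is visible of it).
The state is a dict: "time": time; "joints": joint angles; "joint_vel": joint speeds; "joint_efforts": joint torques, N m; "tcp_pos": TCP position; "ee_rot": TCP orientation; "contact_force": force on the tool from outside, world axes, zero at the start; "moment": the same for the moment, N m; "width": finger opening in m; "gripper_force": force on a finger pad.
Only numpy, scipy, OpenCV 4.12 (cv2) and the standard library are available. Lean on these libraries where they do the work, as an engineer would, in place of code of your own. Each camera call takes 0.05 s, during which the arm holds its last target. There are 200 camera calls.

## Task

Slide the loupe carriage along its rail until the lens is over the glass slide with the black specimen, then press its blue cam lever down to lock it there. Leave the amber jar standing where it is.

Things in the scene. Friction and masses are not known exactly. Their poses are not given: they have to be found in the camera images.
- carriage_knob (a point): Upright steel post on the black loupe carriage, 22 mm dia., 54 to 108 mm above the table; point on its axis at 95 mm, to pinch. Axes: y along the rail, the carriage's only way (280 mm, starts at the -y end, slides lie to +y; 2 N friction, stays put); x level, from the robot to the slides; z up. Lens (black ring, 65 mm across, 62 mm up) fixed to the carriage, centred 101 mm from the post along +x.
- cam_lever (a joint): Lever on the carriage: steel, blue end 22 mm wide; 100 mm long, points to the knob's -x. Hinge along y, 26 mm from the post to -x, 45 mm above the table. rad: 0 raised (50 deg above level, free), grows as pressed down, level 0.87, stop 0.92 (locked). Bites from 0.35; stays where left. Closed fingers pressing straight down 50 mm (level) beyond the hinge shut it with about 5 N.
- slide_black: The glass slide with the black specimen, 76 x 26 x 2 mm, fixed in the cream tray beside the rail, long side across the rail; centred (across the rail) under the lens's path. One of three slides side by side, about 60 mm apart; the others carry an orange and a white specimen. Origin: centre of its underside, 15 mm above the table.
- jar: Bystander: small amber glass jar with a black cap, 52 mm dia., 75 mm high, standing loose on the table near the -y end of the rail. Origin: centre of its underside.

How it is judged:
On the way, in this order (a step that is already met when the one before it is completed fails the run):
1. the lens is over the slide with the black specimen, lever still raised (y of slide_black in the frame of carriage_knob between -0.013 and 0.013 m and value of joint cam_lever below 0.4 rad), for 0.2 s.
2. the cam lever is pressed down (value of joint cam_lever above 0.74 rad), for 0.2 s.
At the end, for the whole second after the job is handed in: the carriage stands with its lens over the slide with the black specimen (centres within 13 mm along the rail) and the cam lever is down, within 0.18 rad (10 degrees) of its end stop (y of slide_black in the frame of carriage_knob between -0.013 and 0.013 m and value of joint cam_lever above 0.74 rad); the robot touches nothing.
It fails at once if the amber jar is knocked over or shifted by more than 30 mm (angle between jar's own z axis and vertical above 0.4 rad or distance of jar from where it was at the start of the episode above 0.03 m).
It also fails if it takes over 43 s, if anything falls off the work surface, if the arm or the gripper's body presses on something with over 40 N, if the wrist force passes 120 N, or if a joint passes its speed limit or range.

## Working session

There is one attempt and no reset: what is moved stays moved. The work goes in short steps, each a Python script; the robot and the scene stay as the last script left them, time stands still between calls to the robot, and variables do not carry over. Pictures are saved under pics/ and viewed, at most 10 in all, crops included, and the job is handed in when it is done.

```bash
mkdir -p pics; ls; cat > shot.py <<'E'
from cell import r
import cv2,numpy as np,pickle
for n in ("scene","side"):
    p=r.grab_frame(n); cv2.imwrite(f"pics/{n}0.png",p["color"][:,:,::-1])
    print(n,p["fx"],p["fy"],p["cx"],p["cy"],np.round(p["R"],4).tolist(),np.round(p["t"],4))
    pickle.dump(p,open(f"{n}0.pkl","wb"))
    for t in ("carriage_knob","cam_lever","slide_black","jar"):
        for s in r.silhouettes(p,t)[:3]:
            v,u=np.nonzero(s["pixels"]); print(t,round(s["p"],2),s["rect"],u.mean().round(1),v.mean().round(1))
print(r.sense()["time"])
E
python3 shot.py
```

```text
pics
scene 441.37490044192504 441.37490044192504 322.31068267430175 234.14252414471602 [[-0.0154, 0.9997, 0.0168], [0.8113, 0.0224, -0.5843], [-0.5845, 0.0047, -0.8114]] [ 0.1072 -0.4299  1.0584]
carriage_knob 0.75 [276.6, 141.6, 56.8, 145.1] 307.4 226.4
cam_lever 0.97 [314.0, 144.7, 17.9, 58.5] 321.5 168.8
slide_black 0.66 [388.3, 277.1, 21.3, 47.1] 400.2 301.7
jar 0.92 [178.0, 198.9, 39.8, 51.4] 198.4 223.8
side 557.9887345588783 557.9887345588783 300.78623992230035 239.06319806914195 [[0.9952, -0.0951, 0.0231], [-0.038, -0.5932, -0.8042], [0.0902, 0.7994, -0.5939]] [-0.5796  0.023   0.8726]
carriage_knob 0.81 [205.6, 215.1, 162.8, 76.3] 283.7 256.1
cam_lever 0.64 [201.4, 214.4, 62.2, 47.1] 230.0 239.2
slide_black 0.56 [324.1, 216.8, 48.1, 15.6] 348.5 223.3
jar 0.58 [277.0, 330.5, 41.5, 69.8] 293.6 364.9
0.5
```

View pics/scene0.png

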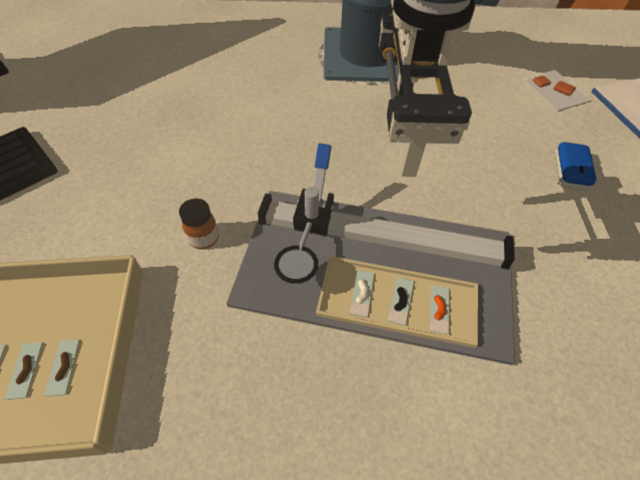

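View pics/side0.png

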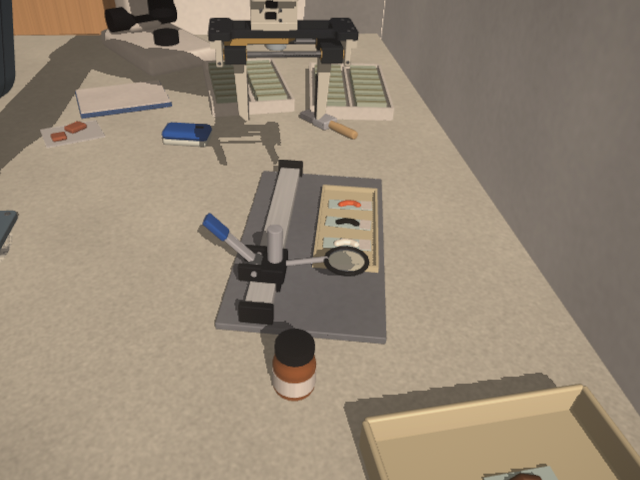

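Scene view: knob top is at (311,193), lens ring at (296,264) and black specimen slide at (401,300). The jar at (198,224) stands to the left, off the -y rail end. The side view agrees: knob top (275,230), ring (346,261), black slide (347,223), and the lever points to the robot. Next I triangulate.

```bash
cat > geo.py <<'E'
import numpy as np
def ray(p,uv,fish=False):
    d=np.array([(uv[0]-p["cx"])/p["fx"],(uv[1]-p["cy"])/p["fy"],1.])
    if fish:
        th=np.hypot(d[0],d[1]); d=np.array([*(d[:2]*np.sin(th)/max(th,1e-9)),np.cos(th)])
    R=np.array(p["R"]); return -R.T@np.array(p["t"]), R.T@(d/np.linalg.norm(d))
def tri(*rays):
    A=sum(np.eye(3)-np.outer(d,d) for o,d in rays); b=sum((np.eye(3)-np.outer(d,d))@o for o,d in rays)
    X=np.linalg.solve(A,b); return X, max(np.linalg.norm(np.cross(X-o,d)) for o,d in rays)
def atz(p,uv,z,fish=False):
    o,d=ray(p,uv,fish); return o+d*(z-o[2])/d[2]
def proj(p,X,fish=False):
    c=np.array(p["R"])@X+np.array(p["t"])
    s=1/c[2]
    if fish: s=np.arctan2(np.hypot(*c[:2]),c[2])/np.hypot(*c[:2])
    return np.array([p["cx"]+p["fx"]*c[0]*s,p["cy"]+p["fy"]*c[1]*s])
E
python3 - <<'E'
import pickle,numpy as np
from geo import *
S,D=[pickle.load(open(f"{n}0.pkl","rb")) for n in("scene","side")]
pts=dict(ktop=((311.5,192.5),(275,229.5)),ring=((296,264),(346,261)),black=((400.5,301.3),(348,223.3)),
 tip=((323,148),(209,220)),jarcap=((194.5,209),(295,343)),)
for k,(a,b) in pts.items():
    X,e=tri(ray(S,a),ray(D,b)); print(k,X.round(4),round(e,4))
for k,uv,z in (("ktop",(311.5,192.5),.108),("ring",(296,264),.062),("black",(400.5,301.3),.017)):print(k,atz(S,uv,z).round(4))
for uv in((265,199),(510,242)): print(atz(S,uv,.05).round(4))
E
```

```text
ktop [ 0.5331 -0.1171  0.1062] 0.0002
ring [ 0.6315 -0.1368  0.0615] 0.0003
black [0.6638 0.0194 0.0157] 0.0002
tip [ 0.4442 -0.101   0.1139] 0.0006
jarcap [ 0.5449 -0.297   0.0743] 0.0009
ktop [ 0.5344 -0.1169  0.108 ]
ring [ 0.6315 -0.1366  0.062 ]
black [0.6647 0.019  0.017 ]
[ 0.5002 -0.1945  0.05  ]
[0.5756 0.191  0.05  ]
```

```bash
cat >> geo.py <<'E'
a=np.arctan2(.194,.981); U=np.array([np.sin(a),np.cos(a),0]); V=np.array([np.cos(a),-np.sin(a),0])
from scipy.spatial.transform import Rotation
def rot():   # tool down, closing along the rail; choose half turn nearest the start
    out=[]
    for s in (1,-1):
        y=s*U; z=np.array([0,0,-1.]); out.append(Rotation.from_matrix(np.c_[np.cross(y,z),y,z]).as_rotvec())
    return out
E
python3 - <<'E'
from cell import r
from geo import *
import cv2,pickle
print(r.sense()["ee_rot"])
K=np.array([.5335,-.117,0]); j=np.array(r.sense()["joints"])
c=[(np.abs(np.array(q)-j).max(),i) for i,o in enumerate(rot()) if (q:=r.inverse_kinematics(K+[0,0,.2],o)) is not None]
print(c); o=rot()[min(c)[1]]; np.save("o.npy",o)
r.reach(K+[0,0,.2],o)
r.move_straight(K+[0,0,.13],feed=.15)
p=r.grab_frame("wrist"); pickle.dump(p,open("w1.pkl","wb")); cv2.imwrite("pics/w1.png",p["color"][:,:,::-1])
print([proj(p,K+[0,0,.108],True)],r.sense()["tcp_pos"],r.sense()["time"])
E
```

```text
[-2.22137173e+00 -2.22138466e+00  3.99245717e-05]
[(np.float64(1.5929321849625535), 0), (np.float64(1.54866046862724), 1)]
[array([316.98808939, 276.69897575])] [ 0.53433265 -0.11720785  0.13106939] 2.55
```

View pics/w1.png

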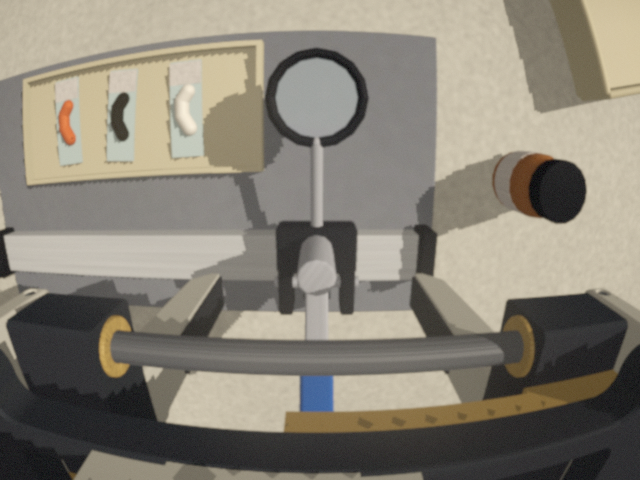

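The wrist view shows the knob top at (317,277), exactly where predicted, centred between the fingers. The ring is at (317,97), the black slide at (121,117), and the jar at (540,187) is clear. I'll grasp and slide.

```bash
python3 - <<'E'
from cell import r
from geo import *
import cv2,pickle
w=pickle.load(open("w1.pkl","rb"))
B=np.array([.6640,.0193,0]); Bw=atz(w,(121,116),.017,True); rg=atz(w,(317,97),.062,True)
K=np.array([.5335,-.117,0])
print("wrist black",Bw,"ring",rg,"dy",(Bw-K)@U,(B-K)@U,(Bw-rg)@U)
r.move_straight(K+[0,0,.077],feed=.1,max_force=15)
r.grip(.0,grasp_force=20); s=r.sense(); print(s["width"],s["tcp_pos"],s["contact_force"])
d=((B-K)@U); T=K+U*d+[0,0,.077]
print(r.move_straight(T,feed=.06,max_force=40)); r.wait(.3)
s=r.sense(); print(s["width"],s["tcp_pos"],T,s["contact_force"],s["time"])
for n in("scene","side"):
    p=r.grab_frame(n); cv2.imwrite(f"pics/{n}1.png",p["color"][:,:,::-1]); pickle.dump(p,open(n+"1.pkl","wb"))
p=r.grab_frame("wrist"); cv2.imwrite("pics/w2.png",p["color"][:,:,::-1]); pickle.dump(p,open("w2.pkl","wb"))
E
```

```text
wrist black [0.66211015 0.01999942 0.017     ] ring [ 0.6314023  -0.13630245  0.062     ] dy 0.15934704131061583 0.15902753854148674 0.15928969814617241
0.021639557170457083 [ 0.53350202 -0.11695668  0.07697556] [ 0.13778112 -0.00337375 -0.34750545]
False
0.02184119117896385 [0.56433954 0.03898022 0.07701345] [0.56435139 0.03900625 0.077     ] [-0.12257399 -1.24741588 -1.59307769] 7.4417
```

View pics/w2.png

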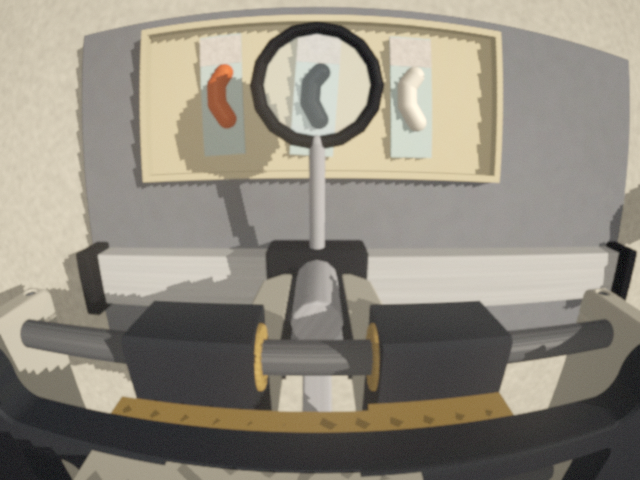

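View pics/side1.png

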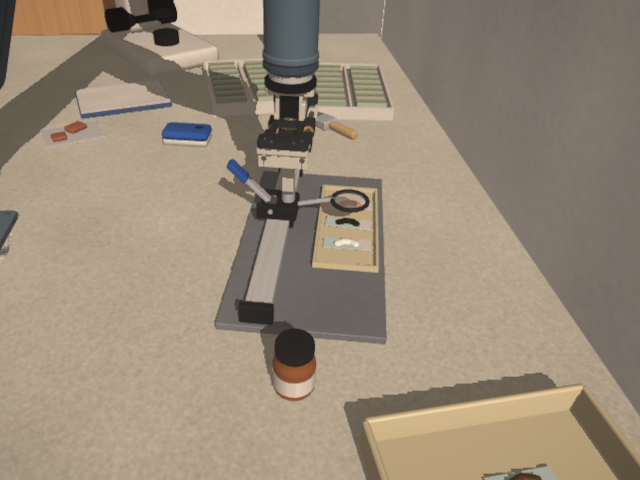

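```bash
python3 - <<'E'
from cell import r
from geo import *
import pickle
w=pickle.load(open("w2.pkl","rb")); s=r.sense(); c=-np.array(w["R"]).T@w["t"]-s["tcp_pos"]
print("cam rel tcp along V,U,z",c@V,c@U,c[2])
print("ring-black y",(atz(w,(317,85),.062,True)-atz(w,(316.5,97),.017,True))@U)
K=np.array(s["tcp_pos"]); K[2]=0; np.save("K.npy",K); o=np.load("o.npy")
print(r.inverse_kinematics(K-V*.076+[0,0,.04],o))
r.grip(.06); r.move_straight(K+[0,0,.16],feed=.15)
r.move_straight(K-V*.076+[0,0,.16],feed=.15); r.grip(0.)
print(r.sense()["time"],r.sense()["width"])
import cv2
p=r.grab_frame("wrist"); cv2.imwrite("pics/w3.png",p["color"][:,:,::-1])
E
```

```text
cam rel tcp along V,U,z 0.0727041348293115 0.0002983152122936813 0.16583534141920467
ring-black y -0.0002181310847457534
[-1.17544730e-01  3.58480297e-01  1.89456531e+00 -8.88178420e-16
  8.88547048e-01  1.64848987e+00]
10.7917 0.00017184926420022584
```

View pics/w3.png

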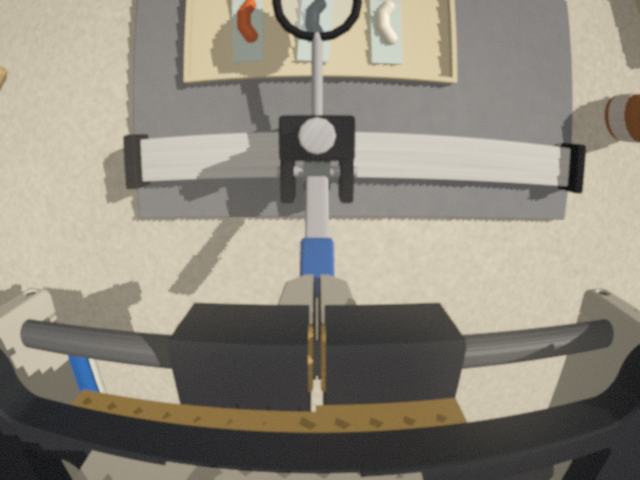

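The wrist view shows the closed fingers at (317,290), in line with the lever. The knob is at (317,135), the ring is still over the black slide, and the camera has clearance. I'll press.

```bash
python3 - <<'E'
from cell import r
from geo import *
import cv2,pickle
K=np.load("K.npy"); P=K-V*.076
print(r.move_straight(P+[0,0,.115],feed=.15,max_force=20))
print(r.move_straight(P+[0,0,.032],feed=.05,max_force=22)); s=r.sense(); print(s["tcp_pos"],s["contact_force"],s["time"])
r.wait(.4); s=r.sense(); print(s["tcp_pos"],s["contact_force"])
r.move_straight(P+[0,0,.18],feed=.15)
p=r.grab_frame("wrist"); cv2.imwrite("pics/w4.png",p["color"][:,:,::-1])
p=r.grab_frame("side"); cv2.imwrite("pics/side2.png",p["color"][100:400,100:500,::-1])
print(r.sense()["contact_force"],r.sense()["time"])
E
```

```text
False
True
[0.48874008 0.05391374 0.04739928] [-3.23229024 -0.60951825 13.44356159] 12.525
[0.48875032 0.0539137  0.04743914] [-3.37728493  0.54427255 12.04360748]
[ 0.08317652  0.18761205 -0.21102097] 14.0667
```

View pics/w4.png

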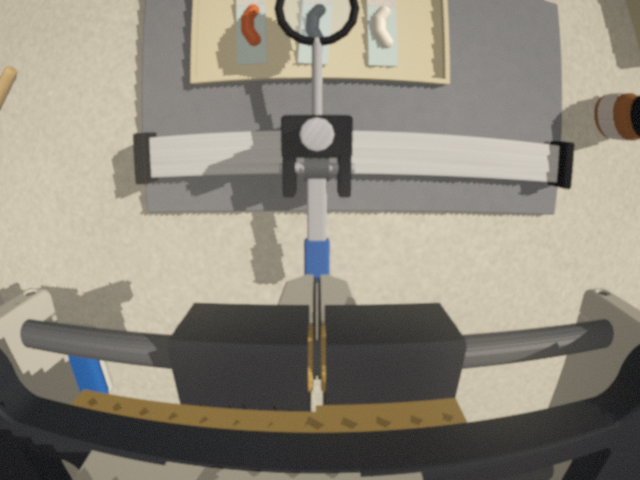

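View pics/side2.png

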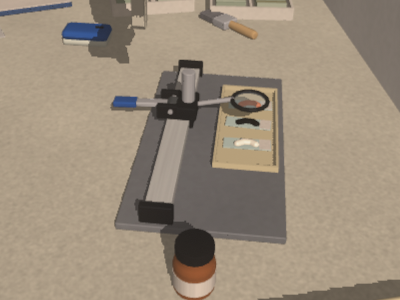

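The lever now lies level, with its blue end at (125,102) in the side crop. The press stopped hard at z = 47 mm, which fits the end stop. The ring (317,8) is still over the black specimen (316,20), and the jar is standing.

```bash
python3 -c "
from cell import r
print(r.sign_off())"
```

```text
the job is handed in; nothing more can be done
None
```

The job is handed in, with no verdict shown: the lens stands over the black-specimen slide (within about 1 mm by the wrist camera before locking, and still over it after), the lever is pressed to its stop, the jar is untouched, and it took about 14 s.

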